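Rake heaped padlock blanks into an even layer on the drying tray

TASK

Take the upright hand rake from its fork stand and rake the heap of six brass lock blanks out along the drying tray into an even single layer: two lying in each third of the tray (the ribs and lines mark the thirds), none on top of another. Rake with the tines riding lightly on the sprung bed, never bearing down hard on it or on the blanks, move the blanks with the rake only, and at the end hang the rake back in its stand, leaving everything else where it is.

Things in the scene. Friction and masses are not known exactly. Their poses are not given: they have to be found in the camera images.
- rake_grip (a point): Centre of the hand rake's upright wooden handle block: 36 mm in x, 22 mm in y (grip across y), 50 mm tall (26 mm above this point, 24 mm below). At its foot a steel collar sticks out, 32 mm in x, 50 mm in y, 8 mm thick. z up along the handle. The tine tips are 115 to 139 mm below this point: the stem was clamped at a different length each time, NOT reported; where they meet the bed must be felt.
- rake: The same rake (0.2 kg), origin on its axis at the collar's underside, 32 mm below the grip point, same axes. A round stem (11 mm) goes down to the head: a bar 56 mm in x, 7 mm in y, 10 mm high, and below it seven round tines, 5 mm thick and 27 mm clear, in one row along x right under the handle. The stem stays at its length during the job.
- stand_seat (a point): Where the rake's grip point is when it hangs fully home. Fixed fork stand: two level prongs along its x (-42 to +58 mm from here), 28 mm clear between, tops 125 mm above the worktop and 32 mm below this point; posts at the +x end, open at -x. The collar rests on both prongs, the head hangs between them, its length along them. The rake lifts straight up and out. z up.
- tray: Fixed aluminium tray, origin at the centre of its underside, long axis y, z up. Inside 66 mm (x) by 270 mm (y); walls 4 mm thick, tops 50 mm above the origin. Ribs and lines at y = -45 and +45 mm mark the thirds. All blanks start in the +y third: on the bed two rows of two, rows about 42 mm apart along y with a gap of 10 to 20 mm, and two blanks on top, bridging the gap.
- bed: The tray's perforated steel bed, 64 x 268 x 4 mm, origin at the centre of its upper face, 24 mm above the tray's origin. Carried on preloaded springs: it stays up until the rake presses with about 1 to 2 N, then gives straight down 1 mm per 1.5 N, to a hard stop at 8 mm.
- blank1_center (a point): Centre of a brass padlock-body blank, a block 27 x 27 x 20 mm (20 along its z) with small round recesses, about 40 g; all six are alike.
- blank2_center (a point): Centre of a brass padlock-body blank, a block 27 x 27 x 20 mm (20 along its z) with small round recesses, about 40 g; all six are alike.
- blank3_center (a point): Centre of a brass padlock-body blank, a block 27 x 27 x 20 mm (20 along its z) with small round recesses, about 40 g; all six are alike.
- blank4_center (a point): Centre of a brass padlock-body blank, a block 27 x 27 x 20 mm (20 along its z) with small round recesses, about 40 g; all six are alike.
- blank5_center (a point): Centre of a brass padlock-body blank, a block 27 x 27 x 20 mm (20 along its z) with small round recesses, about 40 g; all six are alike.
- blank6_center (a point): Centre of a brass padlock-body blank, a block 27 x 27 x 20 mm (20 along its z) with small round recesses, about 40 g; all six are alike.
- spanner: Bystander: open spanner, 32x176x8 mm; leave it where it is.
- key_ring_1: Bystander: key ring with black tag, 74x117x7 mm; leave it where it is.
- pliers: Bystander: pliers, 53x167x13 mm; leave it where it is.
- screwdriver_red: Bystander: screwdriver, 26x201x26 mm; leave it where it is.
- loupe: Bystander: loupe, 33 mm across, 30 mm high; leave it where it is.

How it is judged (in metres and radians):
On the way, in this order (a step that is already met when the one before it is completed fails the run):
1. the rake is lifted out of its stand (z of rake_grip in the frame of stand_seat above 0.05 m), for 0.1 s.
2. the tines bear on the bed while at least one blank has been raked out of the heap's third (contact force between rake and bed above 0.8 N and y of any of blank1_center, blank2_center, blank3_center, blank4_center, blank5_center, blank6_center in the frame of tray below 0.045 m), for 0.1 s.
3. two blanks lie in each third in a single layer while the tines still bear on the bed (contact force between rake and bed above 0.8 N and (y of each of blank2_center, blank1_center in the frame of tray below -0.045 m or y of each of blank3_center, blank1_center in the frame of tray below -0.045 m or y of each of blank3_center, blank2_center in the frame of tray below -0.045 m or y of each of blank4_center, blank1_center in the frame of tray below -0.045 m or y of each of blank4_center, blank2_center in the frame of tray below -0.045 m or y of each of blank4_center, blank3_center in the frame of tray below -0.045 m or y of each of blank5_center, blank1_center in the frame of tray below -0.045 m or y of each of blank5_center, blank2_center in the frame of tray below -0.045 m or y of each of blank5_center, blank3_center in the frame of tray below -0.045 m or y of each of blank5_center, blank4_center in the frame of tray below -0.045 m or y of each of blank6_center, blank1_center in the frame of tray below -0.045 m or y of each of blank6_center, blank2_center in the frame of tray below -0.045 m or y of each of blank6_center, blank3_center in the frame of tray below -0.045 m or y of each of blank6_center, blank4_center in the frame of tray below -0.045 m or y of each of blank6_center, blank5_center in the frame of tray below -0.045 m) and ((y of blank2_center in the frame of tray between -0.045 and 0.045 m and y of blank1_center in the frame of tray between -0.045 and 0.045 m) or (y of blank3_center in the frame of tray between -0.045 and 0.045 m and y of blank1_center in the frame of tray between -0.045 and 0.045 m) or (y of blank3_center in the frame of tray between -0.045 and 0.045 m and y of blank2_center in the frame of tray between -0.045 and 0.045 m) or (y of blank4_center in the frame of tray between -0.045 and 0.045 m and y of blank1_center in the frame of tray between -0.045 and 0.045 m) or (y of blank4_center in the frame of tray between -0.045 and 0.045 m and y of blank2_center in the frame of tray between -0.045 and 0.045 m) or (y of blank4_center in the frame of tray between -0.045 and 0.045 m and y of blank3_center in the frame of tray between -0.045 and 0.045 m) or (y of blank5_center in the frame of tray between -0.045 and 0.045 m and y of blank1_center in the frame of tray between -0.045 and 0.045 m) or (y of blank5_center in the frame of tray between -0.045 and 0.045 m and y of blank2_center in the frame of tray between -0.045 and 0.045 m) or (y of blank5_center in the frame of tray between -0.045 and 0.045 m and y of blank3_center in the frame of tray between -0.045 and 0.045 m) or (y of blank5_center in the frame of tray between -0.045 and 0.045 m and y of blank4_center in the frame of tray between -0.045 and 0.045 m) or (y of blank6_center in the frame of tray between -0.045 and 0.045 m and y of blank1_center in the frame of tray between -0.045 and 0.045 m) or (y of blank6_center in the frame of tray between -0.045 and 0.045 m and y of blank2_center in the frame of tray between -0.045 and 0.045 m) or (y of blank6_center in the frame of tray between -0.045 and 0.045 m and y of blank3_center in the frame of tray between -0.045 and 0.045 m) or (y of blank6_center in the frame of tray between -0.045 and 0.045 m and y of blank4_center in the frame of tray between -0.045 and 0.045 m) or (y of blank6_center in the frame of tray between -0.045 and 0.045 m and y of blank5_center in the frame of tray between -0.045 and 0.045 m)) and (y of each of blank2_center, blank1_center in the frame of tray above 0.045 m or y of each of blank3_center, blank1_center in the frame of tray above 0.045 m or y of each of blank3_center, blank2_center in the frame of tray above 0.045 m or y of each of blank4_center, blank1_center in the frame of tray above 0.045 m or y of each of blank4_center, blank2_center in the frame of tray above 0.045 m or y of each of blank4_center, blank3_center in the frame of tray above 0.045 m or y of each of blank5_center, blank1_center in the frame of tray above 0.045 m or y of each of blank5_center, blank2_center in the frame of tray above 0.045 m or y of each of blank5_center, blank3_center in the frame of tray above 0.045 m or y of each of blank5_center, blank4_center in the frame of tray above 0.045 m or y of each of blank6_center, blank1_center in the frame of tray above 0.045 m or y of each of blank6_center, blank2_center in the frame of tray above 0.045 m or y of each of blank6_center, blank3_center in the frame of tray above 0.045 m or y of each of blank6_center, blank4_center in the frame of tray above 0.045 m or y of each of blank6_center, blank5_center in the frame of tray above 0.045 m) and z of blank1_center in the frame of tray between 0.026 and 0.042 m and z of blank2_center in the frame of tray between 0.026 and 0.042 m and z of blank3_center in the frame of tray between 0.026 and 0.042 m and z of blank4_center in the frame of tray between 0.026 and 0.042 m and z of blank5_center in the frame of tray between 0.026 and 0.042 m and z of blank6_center in the frame of tray between 0.026 and 0.042 m), for 0.1 s.
At the end, for the whole second after the job is handed in: Two blank centres in each third of the tray (limits 45 mm either side of its middle), each on the bed (centre 2 to 18 mm above it); rake hanging still in the fork, released, grip within 20 mm sideways and 6 mm in height of the seat point, upright within 0.1 rad ((y of each of blank2_center, blank1_center in the frame of tray below -0.045 m or y of each of blank3_center, blank1_center in the frame of tray below -0.045 m or y of each of blank3_center, blank2_center in the frame of tray below -0.045 m or y of each of blank4_center, blank1_center in the frame of tray below -0.045 m or y of each of blank4_center, blank2_center in the frame of tray below -0.045 m or y of each of blank4_center, blank3_center in the frame of tray below -0.045 m or y of each of blank5_center, blank1_center in the frame of tray below -0.045 m or y of each of blank5_center, blank2_center in the frame of tray below -0.045 m or y of each of blank5_center, blank3_center in the frame of tray below -0.045 m or y of each of blank5_center, blank4_center in the frame of tray below -0.045 m or y of each of blank6_center, blank1_center in the frame of tray below -0.045 m or y of each of blank6_center, blank2_center in the frame of tray below -0.045 m or y of each of blank6_center, blank3_center in the frame of tray below -0.045 m or y of each of blank6_center, blank4_center in the frame of tray below -0.045 m or y of each of blank6_center, blank5_center in the frame of tray below -0.045 m) and ((y of blank2_center in the frame of tray between -0.045 and 0.045 m and y of blank1_center in the frame of tray between -0.045 and 0.045 m) or (y of blank3_center in the frame of tray between -0.045 and 0.045 m and y of blank1_center in the frame of tray between -0.045 and 0.045 m) or (y of blank3_center in the frame of tray between -0.045 and 0.045 m and y of blank2_center in the frame of tray between -0.045 and 0.045 m) or (y of blank4_center in the frame of tray between -0.045 and 0.045 m and y of blank1_center in the frame of tray between -0.045 and 0.045 m) or (y of blank4_center in the frame of tray between -0.045 and 0.045 m and y of blank2_center in the frame of tray between -0.045 and 0.045 m) or (y of blank4_center in the frame of tray between -0.045 and 0.045 m and y of blank3_center in the frame of tray between -0.045 and 0.045 m) or (y of blank5_center in the frame of tray between -0.045 and 0.045 m and y of blank1_center in the frame of tray between -0.045 and 0.045 m) or (y of blank5_center in the frame of tray between -0.045 and 0.045 m and y of blank2_center in the frame of tray between -0.045 and 0.045 m) or (y of blank5_center in the frame of tray between -0.045 and 0.045 m and y of blank3_center in the frame of tray between -0.045 and 0.045 m) or (y of blank5_center in the frame of tray between -0.045 and 0.045 m and y of blank4_center in the frame of tray between -0.045 and 0.045 m) or (y of blank6_center in the frame of tray between -0.045 and 0.045 m and y of blank1_center in the frame of tray between -0.045 and 0.045 m) or (y of blank6_center in the frame of tray between -0.045 and 0.045 m and y of blank2_center in the frame of tray between -0.045 and 0.045 m) or (y of blank6_center in the frame of tray between -0.045 and 0.045 m and y of blank3_center in the frame of tray between -0.045 and 0.045 m) or (y of blank6_center in the frame of tray between -0.045 and 0.045 m and y of blank4_center in the frame of tray between -0.045 and 0.045 m) or (y of blank6_center in the frame of tray between -0.045 and 0.045 m and y of blank5_center in the frame of tray between -0.045 and 0.045 m)) and (y of each of blank2_center, blank1_center in the frame of tray above 0.045 m or y of each of blank3_center, blank1_center in the frame of tray above 0.045 m or y of each of blank3_center, blank2_center in the frame of tray above 0.045 m or y of each of blank4_center, blank1_center in the frame of tray above 0.045 m or y of each of blank4_center, blank2_center in the frame of tray above 0.045 m or y of each of blank4_center, blank3_center in the frame of tray above 0.045 m or y of each of blank5_center, blank1_center in the frame of tray above 0.045 m or y of each of blank5_center, blank2_center in the frame of tray above 0.045 m or y of each of blank5_center, blank3_center in the frame of tray above 0.045 m or y of each of blank5_center, blank4_center in the frame of tray above 0.045 m or y of each of blank6_center, blank1_center in the frame of tray above 0.045 m or y of each of blank6_center, blank2_center in the frame of tray above 0.045 m or y of each of blank6_center, blank3_center in the frame of tray above 0.045 m or y of each of blank6_center, blank4_center in the frame of tray above 0.045 m or y of each of blank6_center, blank5_center in the frame of tray above 0.045 m) and z of blank1_center in the frame of tray between 0.026 and 0.042 m and z of blank2_center in the frame of tray between 0.026 and 0.042 m and z of blank3_center in the frame of tray between 0.026 and 0.042 m and z of blank4_center in the frame of tray between 0.026 and 0.042 m and z of blank5_center in the frame of tray between 0.026 and 0.042 m and z of blank6_center in the frame of tray between 0.026 and 0.042 m and horizontal distance between rake_grip and stand_seat below 0.02 m and z of rake_grip in the frame of stand_seat between -0.006 and 0.006 m and angle between rake_grip's own z axis and vertical below 0.1 rad and linear speed of rake below 0.02 m/s); the robot touches nothing.
It fails at once if the rake bears on the sprung bed with more than 12 N (contact force between rake and bed above 12 N).
It fails at once if the rake presses a blank with more than 15 N (contact force between rake and blank1 above 15 N or contact force between rake and blank2 above 15 N or contact force between rake and blank3 above 15 N or contact force between rake and blank4 above 15 N or contact force between rake and blank5 above 15 N or contact force between rake and blank6 above 15 N).
It fails at once if the gripper or arm touches a blank (contact force between any of the fingers, the arm and blank1 above 0.5 N or contact force between any of the fingers, the arm and blank2 above 0.5 N or contact force between any of the fingers, the arm and blank3 above 0.5 N or contact force between any of the fingers, the arm and blank4 above 0.5 N or contact force between any of the fingers, the arm and blank5 above 0.5 N or contact force between any of the fingers, the arm and blank6 above 0.5 N).
It fails at once if a bystander is moved more than 30 mm (distance of any of spanner, key_ring_1, pliers, screwdriver_red, loupe from where it was at the start of the episode above 0.03 m).
It also fails if it takes over 64 s, if anything falls off the work surface, if the arm or the gripper's body presses on something with over 40 N, if the wrist force passes 120 N, or if a joint passes its speed limit or range.

ROBOT

A 7-joint arm with a two-finger parallel gripper is mounted at the origin on a cart in front of the work surface, level with it; the furniture and walls round the work are solid. World frame = base frame: x ahead of the robot, y to its left, z up, the work surface at z = 0. Lengths are in m, angles in degrees, forces in N, time in s.
With the tool pointing down it reaches from about 0.425 to 0.875 m from the base axis. Payload 4.7 kg.
Tool frame: the origin (TCP) lies at the very end of the fingers, on their centre line; the grasp point (between the pads) lies 19 mm behind it (ctrl.grip_depth is the distance from the TCP to the grasp point, in m); z points along the fingers, y is the line along which they close (so a half turn about z gives the same grasp; the last joint's range is limited). The gripper opens to 85 mm and grips with 20 to 120 N. Pads are 22 mm wide; open, the fingers measure 114 mm over their backs; the gripper's body (76 mm by 85 mm) begins 54 mm behind the grasp point. The pads swing forward as they close: fully open they stand 13 mm farther back than shut.
Start: joints at [77.699, 18.392, -4.016, 83.108, 1.295, 78.541, -3.26], TCP at [0.147, -0.633, 0.231] pointing down, gripper open.
Joint ranges: [-163.93, 163.93], [-17.29, 119.83], [-79.2, 71.16], [3.27, 140.29], [-89.18, 269.18], [5.43, 117.66], [-154.24, 154.24]. Speed limits (degrees/s): [147.25, 147.25, 180, 180, 180, 180, 180].

INTERFACE

Orientations are given as a 3x3 rotation matrix whose columns are the frame's x, y, z axes.
In Python, from cell import monitor, grab_frame, ticket, ctrl gives the robot as it stands. The module is installed in compiled form; this text tells all that it offers.
- The arm moves only by the tool apply_moves, never from a script. Its arguments are lists of equal length, an entry for each row: "xyz": the shift along the tool's x, y, z in mm, a list of three; "rot": the turn, a rotation vector about the tool's x, y, z in degrees, a list of three. A call has 1 to 20 rows; each row is the pose to reach, as a shift and turn from the pose commanded when the call began, along the tool's axes at that moment; what a row does not reach only later rows make up. A row lasts 1/8 s, in which the tool goes at most 62.5 mm and 10.7 degrees, less where a joint would pass 70% of its speed; a pose out of reach is approached as far as the arm can. A call with a gripper value outside its range is refused whole. "grip" is the closure in counts, from 0 (fully open) to 255 (shut), set as the call begins (left out, the last holds). The fingers move at their own pace and stop on an object; the grip force is fixed at half the most. Time passes only in rows, so rows that repeat a pose let the fingers close. It gives the time, the measured TCP pose, the force, the opening and the grip force at its end, in the units of the state.
- monitor.get_state(): the state, without advancing time (a new reading comes with each control period).
- grab_frame(name): name is "scene" or "top" or "wrist"; returns a dict with "pixels" (480x640x3 uint8, blue, green, red), "depth" (480x640 float32, m along the optical axis (not along the pixel's ray), 0 where there is no reading), "mtx" (3x3 intrinsics, pixels), "world_from_camera" (4x4, takes a point from camera to world coordinates). Camera axes: x right, y down, z forward; pixel columns grow to the right and rows downward; lengths in m; the calibration is good to about 2 mm. A picture is of the moment at which its call begins.
- ticket.sign_off(): hands the job in; it is judged then, once.
The state is a dict: "time": time; "joint_positions": joint angles; "joint_velocities": joint speeds; "joint_torque": joint torques, N m; "tool_pos": TCP position; "tcp_rot": TCP orientation; "contact_force": force on the tool from outside, world axes, zero at the start; "moment": the same for the moment, N m; "opening": opening from 0.0 (shut) to 1.0 (fully open); "grasp_force": force on a finger pad.
Only numpy, scipy, OpenCV 4.12 (cv2) and the standard library are available. Lean on these libraries where they do the work, as an engineer would, in place of code of your own. Each camera call takes 0.05 s, during which the arm holds its last target. There are 200 camera calls.

## Working session

There is one attempt and no reset: what is moved stays moved. The work goes in short steps, Python scripts to look and compute and a tool call to move; the robot and the scene stay as the last step left them, time stands still between calls to the robot, and variables do not carry over. Pictures are saved under pics/ and viewed, at most 10 in all, crops included, and the job is handed in when it is done.

Besides the shell and the picture viewer there is one more tool, called after ">>>" as name(argument=value, ...), one argument or row to a line, values as JSON. apply_moves: Moves the arm, as the interface text tells. Its arguments: {"type":"object","properties":{"xyz":{"type":"array"},"rot":{"type":"array"},"grip":{"type":"number"}},"required":["xyz","rot"]}

```bash
mkdir -p pics; cat > h.py <<'E'
import numpy as np, cv2
from cell import monitor, grab_frame, ticket, ctrl
def cloud(f):
    d=f["depth"];K=f["mtx"];T=f["world_from_camera"]
    v,u=np.mgrid[:480,:640]
    P=np.stack([(u-K[0,2])/K[0,0]*d,(v-K[1,2])/K[1,1]*d,d],-1)
    return P@T[:3,:3].T+T[:3,3]
E
python3 - <<'E'
from h import *
s=monitor.get_state();print({k:np.round(v,3).tolist() for k,v in s.items()},ctrl.grip_depth)
for n in("scene","top"):
    f=grab_frame(n);cv2.imwrite(f"pics/{n}0.png",f["pixels"]);np.savez(f"{n}0.npz",**f)
    print(n,f["mtx"].round(1).tolist(),f["world_from_camera"].round(3).tolist())
E
```

```text
{'time': 0.0, 'joint_positions': [77.699, 18.438, -4.016, 83.175, 1.294, 78.541, -3.259], 'joint_velocities': [0.016, 0.149, -0.034, -0.002, 0.117, -0.063, 0.042], 'joint_torque': [0.001, -49.357, -0.382, -31.433, 0.013, 0.011, 0.0], 'tool_pos': [0.147, -0.633, 0.23], 'tcp_rot': [[0.974, 0.227, -0.001], [0.227, -0.974, 0.002], [-0.0, -0.002, -1.0]], 'contact_force': [0.018, -0.186, 0.118], 'moment': [0.008, 0.023, -0.02], 'grasp_force': 0.0, 'opening': 1.0} 0.0187
scene [[568.3, 0.0, 316.4], [0.0, 568.3, 246.7], [0.0, 0.0, 1.0]] [[-0.52, -0.584, 0.623, -0.235], [-0.854, 0.364, -0.371, 0.638], [-0.01, -0.725, -0.688, 0.958], [0.0, 0.0, 0.0, 1.0]]
top [[571.2, 0.0, 321.7], [0.0, 571.2, 229.4], [0.0, 0.0, 1.0]] [[-0.009, -0.993, 0.121, 0.367], [-1.0, 0.007, -0.011, 0.188], [0.01, -0.121, -0.993, 1.414], [0.0, 0.0, 0.0, 1.0]]
```

View pics/top0.png

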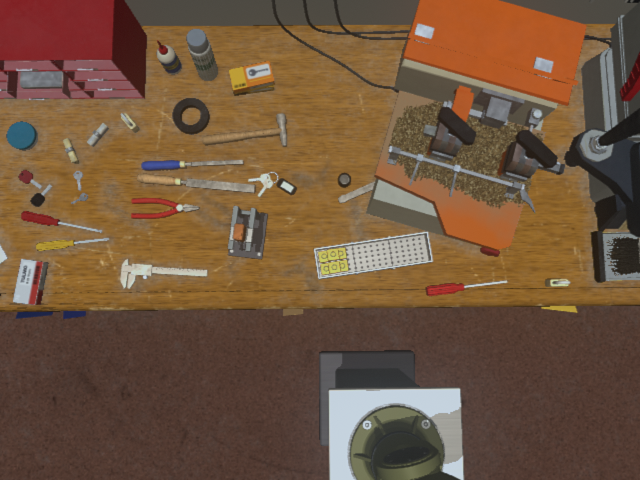

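View pics/scene0.png

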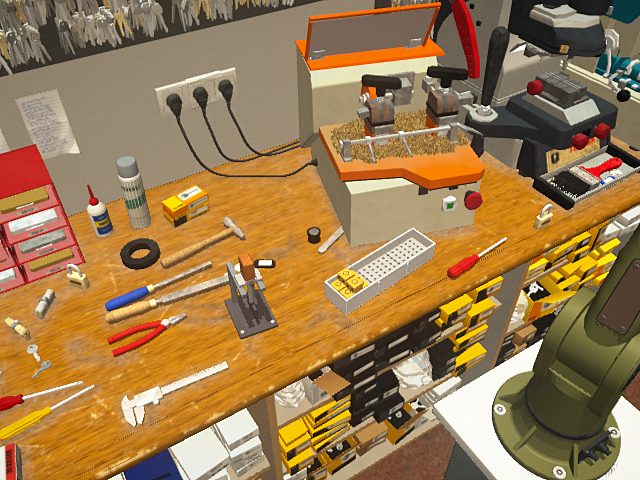

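Top view: tray at about (373,255), its heap at the left end (332,261), and the stand with the orange handle at (240,232). Scene view: the rake stands at (245,285) and the heap is at (348,283). I'll get coarse poses from depth.

```bash
python3 - <<'E'
from h import *
for n in("top","scene"):
    f=dict(np.load(n+"0.npz"));P=cloud(f);hsv=cv2.cvtColor(f["pixels"],cv2.COLOR_BGR2HSV)
    x,y,z=P[...,0],P[...,1],P[...,2]
    w=np.percentile
    # table/region
    reg=(x>.3)&(x<.6)&(y>-.15)&(y<.2)
    m=reg&(z>.042)&(z<.058)&(hsv[...,1]<70)
    q=P[m][:,:2].astype(np.float32);print(n,"traytop",len(q),cv2.minAreaRect(q),cv2.boxPoints(cv2.minAreaRect(q)).round(3).tolist())
    m=reg&(hsv[...,1]>120)&(hsv[...,0]>20)&(hsv[...,0]<35)&(z>.03)&(z<.09)
    q=P[m];print("brass",len(q),q.min(0).round(3),q.max(0).round(3))
    for lo,hi in((.025,.05),(.05,.08)):
        r=q[(q[:,2]>lo)&(q[:,2]<hi)]; 
        if len(r)>5: print(lo,len(r),r.mean(0).round(3),cv2.minAreaRect(r[:,:2].astype(np.float32)),np.median(r[:,2]).round(4))
    reg=(x>.3)&(x<.7)&(y>.2)&(y<.5)
    m=reg&(z>.09);q=P[m];print("rake",len(q),q.min(0).round(3),q.max(0).round(3))
    for lo,hi in((.1,.135),(.135,.2),(.17,.2)):
        r=q[(q[:,2]>lo)&(q[:,2]<hi)];
        if len(r)>5: print(lo,len(r),r.mean(0).round(3),cv2.minAreaRect(r[:,:2].astype(np.float32)),r[:,2].max().round(4))
    c=f["pixels"];c=c[190:290,200:440] if n=="top" else c[215:345,200:440]
    cv2.imwrite(f"pics/c_{n}.png",cv2.resize(c,None,fx=3.3,fy=3.3,interpolation=cv2.INTER_CUBIC))
E
```

```text
top traytop 660 ((0.5093080401420593, 0.03825075924396515), (0.14769716560840607, 0.3126160502433777), 7.38488245010376) [[0.41600000858306885, 0.18400000035762787], [0.4560000002384186, -0.12600000202655792], [0.6029999852180481, -0.10700000077486038], [0.5619999766349792, 0.2029999941587448]]
brass 462 [0.427 0.113 0.035] [0.489 0.18  0.072]
0.025 251 [0.46  0.145 0.044] ((0.45888596773147583, 0.145700603723526), (0.055495940148830414, 0.0654224082827568), 9.112147331237793) 0.0441
0.05 211 [0.458 0.147 0.064] ((0.4578166902065277, 0.14937430620193481), (0.05614827945828438, 0.05669831112027168), 8.033731460571289) 0.0642
rake 725 [0.476 0.325 0.091] [0.58  0.386 0.19 ]
0.1 467 [0.529 0.355 0.126] ((0.528535008430481, 0.35618603229522705), (0.053280919790267944, 0.10000137984752655), 83.1067886352539) 0.135
0.135 253 [0.513 0.353 0.17 ] ((0.5144197344779968, 0.3563149571418762), (0.049252286553382874, 0.03629223257303238), 79.47531127929688) 0.1898
0.17 174 [0.514 0.355 0.182] ((0.5149227976799011, 0.35609331727027893), (0.02247166447341442, 0.036591578274965286), 84.72630310058594
[... 414 characters left out ...]
14495918154716492), (0.05619865283370018, 0.0677618756890297), 8.173786163330078) 0.0446
0.05 178 [0.454 0.145 0.064] ((0.4539774954319, 0.14471209049224854), (0.05967658758163452, 0.026950351893901825), 6.549465179443359) 0.0643
rake 905 [0.473 0.327 0.09 ] [0.579 0.386 0.187]
0.1 478 [0.512 0.362 0.126] ((0.5262719988822937, 0.35399329662323), (0.05380859971046448, 0.10357546806335449), 83.38160705566406) 0.135
0.135 402 [0.505 0.357 0.166] ((0.5102406740188599, 0.3542981743812561), (0.0475146509706974, 0.03819997236132622), 85.19570922851562) 0.1872
0.17 201 [0.507 0.356 0.181] ((0.5103126168251038, 0.3546005189418793), (0.02225082740187645, 0.03887145593762398), 81.06924438476562) 0.1872
```

View pics/c_top.png

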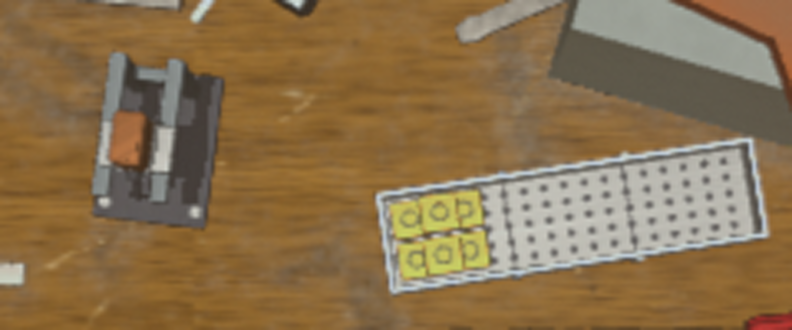

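The crop shows the stand's posts toward +x, with the orange handle between the prongs at (128,138). The heap fills the left end of the tray at (435,235) with almost no room behind it. I'll refine the tray pose and check obstacle heights along the transfer.

```bash
python3 - <<'E'
from h import *
for n in("top","scene"):
    f=dict(np.load(n+"0.npz"));P=cloud(f);hsv=cv2.cvtColor(f["pixels"],cv2.COLOR_BGR2HSV)
    x,y,z=P[...,0],P[...,1],P[...,2]
    c=np.array([.468,.049]);a=np.radians(8);ex=np.array([np.cos(a),np.sin(a)]);ey=np.array([-ex[1],ex[0]])
    q=P[...,:2]-c;X=q@ex;Y=q@ey
    m=(abs(X)<.05)&(abs(Y)<.16)&(z>.044)&(z<.056)&(hsv[...,1]<80)
    r=P[m][:,:2].astype(np.float32);print(n,cv2.minAreaRect(r),np.median(z[m]))
    m=(z>.058)&(z<.072)&(hsv[...,1]>120)&(abs(X)<.05)&(abs(Y)<.16)
    print("top pair in tray",np.round([np.percentile(X[m],[2,98]),np.percentile(Y[m],[2,98])],4),len(X[m]))
    m=(z>.038)&(z<.05)&(hsv[...,1]>120)&(abs(X)<.034)&(abs(Y)<.134)
    print("low",np.round([np.percentile(X[m],[2,98]),np.percentile(Y[m],[2,98])],4),len(X[m]))
    az=np.degrees(np.arctan2(y,x));R=np.hypot(x,y)
    for a0 in range(-80,40,10):
        k=(az>a0)&(az<a0+10)&(f["depth"]>0)
        print(a0,[round(float(z[k&(R>r0)&(R<r0+.1)].max(initial=-1)),2) for r0 in(.35,.45,.55,.65,.75)])
E
```

```text
top ((0.47415509819984436, 0.039990998804569244), (0.08164934813976288, 0.3009384572505951), 9.868165969848633) 0.049555021210300865
top pair in tray [[-0.0233  0.0308]
 [ 0.0846  0.1113]] 203
low [[-0.0222  0.031 ]
 [ 0.0661  0.1285]] 249
-80 [-0.84, -0.84, -0.83, -0.84, -0.84]
-70 [-0.84, -0.84, -0.84, -0.0, -0.84]
-60 [-0.84, -0.0, 0.04, 0.05, 0.04]
-50 [-0.84, 0.04, 0.07, 0.16, 0.17]
-40 [0.01, 0.02, 0.01, 0.01, 0.37]
-30 [0.03, 0.21, 0.25, 0.37, 0.36]
-20 [0.03, 0.21, 0.25, 0.37, 0.48]
-10 [0.06, 0.2, 0.25, 0.37, 0.48]
0 [0.06, 0.05, 0.21, 0.25, 0.48]
10 [0.06, 0.07, 0.02, 0.03, 0.03]
20 [0.06, 0.06, 0.01, 0.13, 0.03]
30 [0.01, 0.01, 0.19, 0.14, 0.03]
scene ((0.4709440767765045, 0.03998178988695145), (0.08754144608974457, 0.3004644215106964), 9.89216136932373) 0.04894264437032603
top pair in tray [[-0.0295  0.026 ]
 [ 0.084   0.1114]] 275
low [[-0.0285  0.0273]
 [ 0.065   0.1304]] 299
-80 [-1.0, -1.0, -1.0, -1.0, -1.0]
-70 [-1.0, -1.0, -1.0, 0.01, 0.03]
-60 [-1.0, 0.0, 0.04, 0.17, 0.35]
-50 [-0.0, 0.05, 0.07, 0.17, 0.42]
-40 [0.01, 0.02, 0.01, 0.01, 0.41]
-30 [0.03, 0.2, 0.26, 0.37, 0.48]
-20 [0.03, 0.2, 0.26, 0.37, 0.48]
-10 [0.06, 0.2, 0.25, 0.36, 0.48]
0 [0.05, 0.05, 0.2, 0.25, 0.48]
10 [0.07, 0.07, 0.01, 0.03, 0.02]
20 [0.05, 0.07, 0.04, 0.04, 0.02]
30 [0.01, 0.01, 0.19, 0.13, 0.02]
```

>>> apply_moves(
  xyz=[
    [0,0,-60],
    [0,0,-120],
    [30,-25,-150],
    [80,-65,-150],
    [130,-106,-150],
    [180,-148,-150],
    [230,-190,-150],
    [280,-232,-150],
    [322,-267,-150],
    [342,-315,-150],
    [362,-363,-150],
    [382,-411,-150],
    [402,-459,-150],
    [422,-507,-150],
    [442,-555,-150],
    [460,-594,-150],
    [460,-594,-150],
  ],
  rot=[
    [0,0,0],
    [0,0,0],
    [0,0,0],
    [0,0,0],
    [0,0,0],
    [0,0,0],
    [0,0,0],
    [0,0,0],
    [0,0,0],
    [0,0,0],
    [0,0,0],
    [0,0,0],
    [0,0,0],
    [0,0,0],
    [0,0,0],
    [0,0,0],
    [0,0,0],
  ],
  grip=0,
)

```text
time: 2.22
tool_pos: [0.4604, 0.054, 0.3812]
tcp_rot: [[0.972, 0.234, 0.0], [0.234, -0.972, 0.001], [0.0, -0.001, -1.0]]
contact_force: [0.3, -0.3, 0.2]
opening: 0.997
grasp_force: 0.0
```

```bash
python3 - <<'E'
from h import *
s=monitor.get_state();print(s["time"],s["tool_pos"],s["contact_force"])
f=grab_frame("wrist");cv2.imwrite("pics/w1.png",f["pixels"]);np.savez("w1.npz",**f)
print(f["world_from_camera"].round(3).tolist(),f["mtx"].round(1).tolist())
E
```

```text
2.225 [0.46038483 0.05399401 0.3812396 ] [ 0.31187855 -0.25359477  0.20114525]
[[0.235, -0.928, -0.289, 0.536], [-0.972, -0.225, -0.07, 0.071], [-0.0, 0.298, -0.955, 0.525], [0.0, 0.0, 0.0, 1.0]] [[332.5, 0.0, 319.4], [0.0, 332.5, 241.4], [0.0, 0.0, 1.0]]
```

View pics/w1.png

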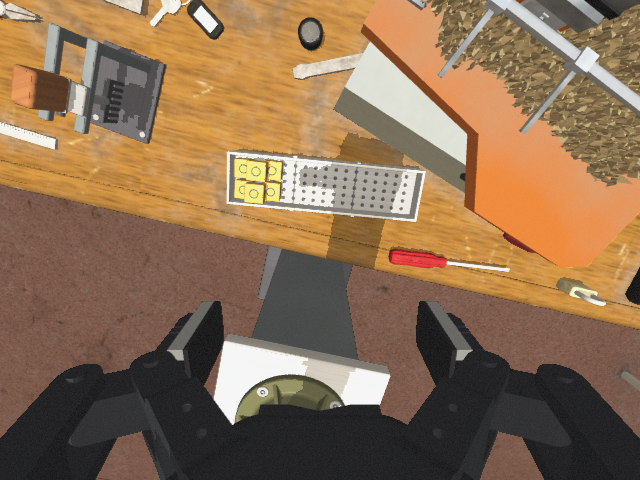

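The wrist view shows the tray with outer corners near (229,152), (424,172), (415,221) and (228,204). The heap is at (258,180) and the stand at (100,85), with its prongs at left and right of the orange handle (40,88). I'll fit these by ray casting.

```bash
cat >> h.py <<'E'
def ray(f,uv,z):
    uv=np.atleast_2d(uv).astype(float);K=f["mtx"];T=f["world_from_camera"]
    d=np.c_[(uv[:,0]-K[0,2])/K[0,0],(uv[:,1]-K[1,2])/K[1,1],np.ones(len(uv))]@T[:3,:3].T
    return T[:3,3]+d*((z-T[2,3])/d[:,2])[:,None]
E
python3 - <<'E'
from h import *
f=dict(np.load("w1.npz"));P=cloud(f);hsv=cv2.cvtColor(f["pixels"],cv2.COLOR_BGR2HSV);z=P[...,2]
roi=np.zeros((480,640),bool);roi[145:228,222:430]=1
# everything in ROI higher than the table edge line: wall tops
m=roi&(z>.043)&(z<.056)&(hsv[...,1]<90)
mm=m.astype(np.uint8);n,l,st,_=cv2.connectedComponentsWithStats(mm,connectivity=8);k=1+st[1:,4].argmax();m=l==k
v,u=np.nonzero(m)
r=ray(f,np.c_[u,v],.05)[:,:2].astype(np.float32);R=cv2.minAreaRect(r);print("tray outer (74x278)",R,st[k])
c=np.array(R[0]);b=cv2.boxPoints(R);e=[b[1]-b[0],b[2]-b[1]];L=max(e,key=np.linalg.norm);L=L/np.linalg.norm(L)*np.sign(L[1])
print("c",c,"yaw",np.degrees(np.arctan2(-L[0],L[1])))
ey=L;ex=np.array([ey[1],-ey[0]])
br=roi&(hsv[...,1]>110)&(hsv[...,0]>20)&(hsv[...,0]<35)
for lo,hi,zz in((.055,.075,.064),(.036,.05,.044)):
    m=br&(z>lo)&(z<hi);v,u=np.nonzero(m);q=ray(f,np.c_[u,v],zz)[:,:2]-c
    X=q@ex;Y=q@ey
    print(zz,len(X),"X",np.percentile(X,[0,3,97,100]).round(4),"Y",np.percentile(Y,[0,3,97,100]).round(4), np.median(z[m]))
    if lo<.05: print(np.histogram(Y,np.arange(.055,.141,.004)))
# stand prongs tops
x,y=P[...,0],P[...,1]
m=(y>.27)&(y<.45)&(x>.42)&(x<.65)&(z>.118)&(z<.131)
vv,uu=np.nonzero(m);print("prongs",m.sum(),cv2.minAreaRect(P[m][:,:2].astype(np.float32)),np.median(z[m]))
m=(y>.27)&(y<.45)&(x>.42)&(x<.65)&(z>.174)
print("handle top",m.sum(),cv2.minAreaRect(P[m][:,:2].astype(np.float32)),np.median(z[m]))
m=(z>.1)&(y>-.15)&(y<.2)&(x<.75);
for y0 in np.arange(-.15,.2,.03):
    k=m&(y>y0)&(y<y0+.03); print(round(y0,2),x[k].min(initial=9).round(3),end=' ')
E
```

```text
tray outer (74x278) ((0.4724435806274414, 0.048640139400959015), (0.0775553286075592, 0.2774676978588104), 8.33211612701416) [ 227  151  199   71 1698]
c [0.47244358 0.04864014] yaw 8.332121
0.064 578 X [-0.0288 -0.0275  0.0262  0.0274] Y [0.0833 0.0848 0.1098 0.1111] 0.06494742548707058
0.044 666 X [-0.0282 -0.0266  0.0266  0.0284] Y [0.0641 0.0654 0.1287 0.1303] 0.04495700747143391
(array([ 0,  0, 50, 76, 58, 69, 61,  3,  0,  0,  0,  0,  0,  0, 26, 79, 81,
       97, 66,  0,  0]), array([0.055, 0.059, 0.063, 0.067, 0.071, 0.075, 0.079, 0.083, 0.087,
       0.091, 0.095, 0.099, 0.103, 0.107, 0.111, 0.115, 0.119, 0.123,
       0.127, 0.131, 0.135, 0.139]))
prongs 2107 ((0.5285006165504456, 0.3539964556694031), (0.05387454479932785, 0.1002044677734375), 82.96190643310547) 0.12529814628738178
handle top 1187 ((0.5146117806434631, 0.35335999727249146), (0.02350599132478237, 0.03623318672180176), 81.94773864746094) 0.18326122188904165
-0.15 0.487 -0.12 0.496 -0.09 0.515 -0.06 0.547 -0.03 0.463 0.0 0.459 0.03 0.469 0.06 0.447 0.09 0.433 0.12 0.436 0.15 9.0 0.18 9.0
```

>>> apply_moves(
  xyz=[
    [20,-46,0],
    [41,-93,10],
    [61,-139,20],
    [82,-186,40],
    [102,-232,60],
    [122.8,-278.6,80],
    [122.8,-278.6,120],
    [122.8,-278.6,120],
    [122.8,-278.6,120],
  ],
  rot=[
    [0,0,4],
    [0,0,8],
    [0,0,12],
    [0,0,16],
    [0,0,20.5],
    [0,0,20.5],
    [0,0,20.5],
    [0,0,20.5],
    [0,0,20.5],
  ],
)

```text
time: 3.4
tool_pos: [0.5186, 0.3473, 0.2622]
tcp_rot: [[0.991, -0.132, 0.001], [-0.132, -0.991, -0.001], [0.001, 0.0, -1.0]]
contact_force: [0.2, -0.1, -0.5]
opening: 1.001
grasp_force: 0.0
```

```bash
python3 - <<'E'
from h import *
s=monitor.get_state();p=s["tool_pos"];R=s["tcp_rot"];print(s["time"],p,R.round(4).tolist(),s["contact_force"])
f=grab_frame("wrist");cv2.imwrite("pics/w2.png",f["pixels"]);np.savez("w2.npz",**f)
P=cloud(f);x,y,z=P[...,0],P[...,1],P[...,2]
for a,b in((.118,.131),(.174,.19)):
    m=(y>.27)&(y<.45)&(x>.42)&(x<.65)&(z>a)&(z<b);q=cv2.minAreaRect(P[m][:,:2].astype(np.float32))
    print(m.sum(),q,np.median(z[m]), "tool:",R.T@(np.array([*q[0],p[2]])-p))
E
```

```text
3.4 [0.51856102 0.34732026 0.26222204] [[0.9913, -0.1317, 0.0011], [-0.1317, -0.9913, -0.0006], [0.0012, 0.0004, -1.0]] [ 0.18908919 -0.10999503 -0.47952665]
2222 ((0.5290936231613159, 0.35423222184181213), (0.05255883187055588, 0.09958310425281525), 82.82585144042969) 0.12586332472715692 tool: [ 9.53039908e-03 -8.23908020e-03  7.99677064e-06]
1465 ((0.5158001184463501, 0.35433655977249146), (0.021984610706567764, 0.034937307238578796), 83.19788360595703) 0.18358254676798386 tool: [-3.66101565e-03 -6.59150575e-03 -7.16185926e-06]
```

>>> apply_moves(
  xyz=[
    [-3.7,-6.6,0],
    [-3.7,-6.6,30],
    [-3.7,-6.6,70],
    [-3.7,-6.6,105],
    [-3.7,-6.6,119],
    [-3.7,-6.6,119],
    [-3.7,-6.6,119],
  ],
  rot=[
    [0,0,0.4],
    [0,0,0.4],
    [0,0,0.4],
    [0,0,0.4],
    [0,0,0.4],
    [0,0,0.4],
    [0,0,0.4],
  ],
)

```text
time: 4.32
tool_pos: [0.5151, 0.3569, 0.1442]
tcp_rot: [[0.991, -0.136, 0.002], [-0.136, -0.991, 0.002], [0.002, -0.002, -1.0]]
contact_force: [1.3, 0.2, -1.3]
opening: 1.002
grasp_force: 0.0
```

>>> apply_moves(
  xyz=[
    [0,0,0],
    [0,0,0],
    [0,0,0],
    [0,0,0],
    [0,0,0],
    [0,0,0],
    [0,0,0],
  ],
  rot=[
    [0,0,0],
    [0,0,0],
    [0,0,0],
    [0,0,0],
    [0,0,0],
    [0,0,0],
    [0,0,0],
  ],
  grip=255,
)

```text
time: 5.2
tool_pos: [0.5144, 0.3559, 0.1425]
tcp_rot: [[0.991, -0.136, 0.0], [-0.136, -0.991, -0.0], [0.0, 0.0, -1.0]]
contact_force: [-0.6, -1.8, 4.0]
opening: 0.25
grasp_force: 59.3
```

>>> apply_moves(
  xyz=[
    [0,0,-10],
    [0,0,-40],
    [0,0,-80],
    [0,0,-120],
    [0,0,-145],
    [0,0,-145],
    [0,0,-145],
  ],
  rot=[
    [0,0,0],
    [0,0,0],
    [0,0,0],
    [0,0,0],
    [0,0,0],
    [0,0,0],
    [0,0,0],
  ],
)

```text
time: 6.08
tool_pos: [0.5138, 0.3555, 0.2858]
tcp_rot: [[0.991, -0.135, -0.002], [-0.135, -0.991, -0.001], [-0.001, 0.002, -1.0]]
contact_force: [0.4, -0.5, -2.2]
opening: 0.253
grasp_force: 59.2
```

```bash
python3 - <<'E'
from h import *
s=monitor.get_state();p=s["tool_pos"];R=s["tcp_rot"];print(s["time"],p,R.round(4).tolist(),s["contact_force"])
f=grab_frame("scene");cv2.imwrite("pics/s2.png",cv2.resize(f["pixels"][150:350,150:420],None,fx=2.9,fy=2.9));np.savez("s2.npz",**f)
P=cloud(f);x,y,z=P[...,0],P[...,1],P[...,2]
m=(abs(x-p[0])<.06)&(abs(y-p[1])<.045)&(z>.13)
for z0 in np.arange(.13,.3,.01):
    k=m&(z>=z0)&(z<z0+.01);print(round(z0,2),k.sum(),P[k].min(0,initial=9)[:2].round(3),P[k].max(0,initial=-9)[:2].round(3))
E
```

```text
6.075 [0.513831   0.35551844 0.28575562] [[0.9908, -0.1354, -0.0016], [-0.1354, -0.9908, -0.0014], [-0.0014, 0.0016, -1.0]] [ 0.39724145 -0.47182757 -2.17573544]
0.13 1 [0.475 0.342] [0.475 0.342]
0.14 0 [9. 9.] [-9. -9.]
0.15 0 [9. 9.] [-9. -9.]
0.16 11 [0.486 0.353] [0.538 0.359]
0.17 27 [0.482 0.353] [0.537 0.36 ]
0.18 21 [0.483 0.352] [0.536 0.36 ]
0.19 37 [0.482 0.35 ] [0.538 0.361]
0.2 53 [0.484 0.349] [0.54 0.36]
0.21 22 [0.505 0.351] [0.515 0.359]
0.22 22 [0.503 0.35 ] [0.513 0.36 ]
0.23 24 [0.505 0.351] [0.514 0.36 ]
0.24 22 [0.505 0.35 ] [0.512 0.36 ]
0.25 14 [0.504 0.355] [0.513 0.359]
0.26 10 [0.489 0.334] [0.505 0.379]
0.27 214 [0.487 0.33 ] [0.531 0.381]
0.28 67 [0.491 0.341] [0.517 0.376]
0.29 94 [0.491 0.333] [0.522 0.38 ]
```

View pics/s2.png

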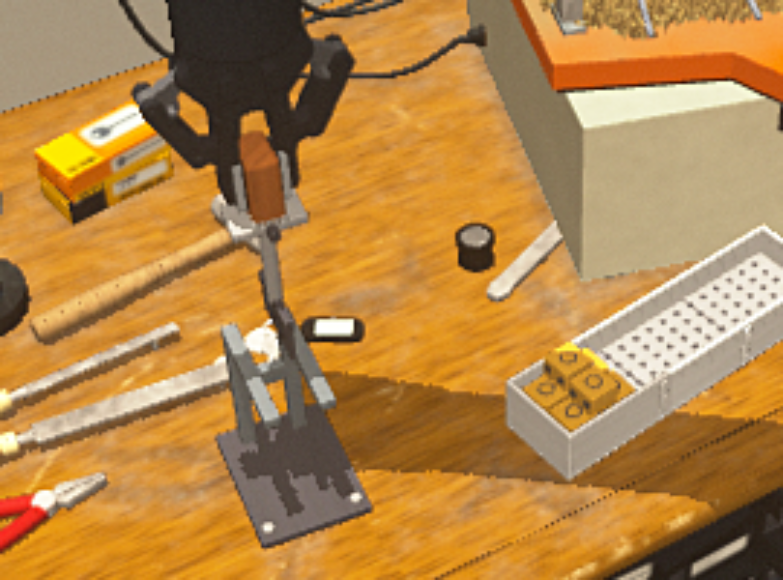

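The scene crop shows the rake held upright and clear of the stand, head at about (283,320), with the heap undisturbed. Next I go over the empty middle third and check the head against the tray.

>>> apply_moves(
  xyz=[
    [-1,40,0],
    [-2,90,0],
    [-3,140,0],
    [-4,190,0],
    [-5,240,0],
    [-5,280,20],
    [-5,290.5,60],
    [-5,290.5,85],
    [-5,290.5,85],
    [-5,290.5,85],
    [-5,290.5,85],
  ],
  rot=[
    [0,0,-2],
    [0,0,-5],
    [0,0,-8],
    [0,0,-11],
    [0,0,-14],
    [0,0,-16.1],
    [0,0,-16.1],
    [0,0,-16.1],
    [0,0,-16.1],
    [0,0,-16.1],
    [0,0,-16.1],
  ],
)

```text
time: 7.5
tool_pos: [0.4707, 0.0693, 0.2034]
tcp_rot: [[0.989, 0.145, 0.002], [0.145, -0.989, -0.0], [0.002, 0.0, -1.0]]
contact_force: [-0.8, -0.1, -3.1]
opening: 0.245
grasp_force: 59.9
```

```bash
cat >> h.py <<'E'
C=np.array([.4724,.0486]);A=np.radians(8.33);EX=np.array([np.cos(A),np.sin(A)]);EY=np.array([-EX[1],EX[0]])
def tr(p):
    q=np.asarray(p)[...,:2]-C;return np.stack([q@EX,q@EY],-1)
def st():
    s=monitor.get_state();p=s["tool_pos"];R=s["tcp_rot"]
    print("t",round(s["time"],2),"tcp",p.round(4),"tray",tr(p).round(4),"yaw",np.degrees(np.arctan2(R[1,0],R[0,0])).round(2),"tilt",R[:2,2].round(3),"F",s["contact_force"].round(2),"op",s["opening"]);return s
E
python3 - <<'E'
from h import *
s=st();p=s["tool_pos"]
for n in("scene","top"):
    f=grab_frame(n);np.savez(n+"3.npz",**f);P=cloud(f);x,y,z=P[...,0],P[...,1],P[...,2];T=tr(P);X,Y=T[...,0],T[...,1]
    hsv=cv2.cvtColor(f["pixels"],cv2.COLOR_BGR2HSV)
    q=tr(p);m=(abs(X-q[0])<.04)&(abs(Y-q[1])<.012)&(z>.056)&(z<p[2]-.04)
    if m.sum(): print(n,"head",m.sum(),"X",X[m].min().round(4),X[m].max().round(4),"Y",np.percentile(Y[m],[2,98]).round(4),"z",np.sort(z[m])[:8].round(4))
    m=(abs(X)<.042)&(abs(Y)<.145)&(z>.046)&(z<.0535)&(hsv[...,1]<80)&((abs(X)>.03)|(abs(Y)>.13));r=P[m][:,:2].astype(np.float32)
    R=cv2.minAreaRect(r);print("tray",R,tr(np.array(R[0])))
E
```

```text
t 7.5 tcp [0.4707 0.0693 0.2034] tray [0.0013 0.0207] yaw 8.34 tilt [ 0.002 -0.   ] F [-0.78 -0.14 -3.12] op 0.2447834535359863
scene head 306 X -0.03 0.0281 Y [0.0162 0.0256] z [0.0824 0.0825 0.083  0.0831 0.0834 0.0835 0.0836 0.0838]
tray ((0.4723711609840393, 0.04735635221004486), (0.08350872248411179, 0.2856694757938385), 8.317400932312012) [-0.00020871 -0.00122635]
top head 14 X -0.0249 -0.0144 Y [0.0194 0.025 ] z [0.0908 0.0966 0.1127 0.1134 0.1148 0.1153 0.1159 0.1176]
tray ((0.46191146969795227, 0.12476851046085358), (0.0746660828590393, 0.1286008358001709), 7.963693141937256) [0.00065698 0.07688446]
```

>>> apply_moves(
  xyz=[
    [0,0,25],
    [0,0,45],
    [0,0,52],
    [0,0,52],
    [0,0,52],
    [0,0,52],
  ],
  rot=[
    [0,0,0],
    [0,0,0],
    [0,0,0],
    [0,0,0],
    [0,0,0],
    [0,0,0],
  ],
)

```text
time: 8.35
tool_pos: [0.4705, 0.0689, 0.151]
tcp_rot: [[0.99, 0.144, 0.001], [0.144, -0.99, -0.0], [0.001, 0.001, -1.0]]
contact_force: [0.3, -0.8, -2.3]
opening: 0.251
grasp_force: 59.9
```

>>> apply_moves(
  xyz=[
    [0,0,1],
    [0,0,2],
    [0,0,3],
    [0,0,3],
  ],
  rot=[
    [0,0,0],
    [0,0,0],
    [0,0,0],
    [0,0,0],
  ],
)

```text
time: 8.85
tool_pos: [0.4698, 0.0688, 0.1472]
tcp_rot: [[0.989, 0.145, -0.0], [0.145, -0.989, -0.0], [-0.0, 0.0, -1.0]]
contact_force: [0.8, 0.1, -1.9]
opening: 0.252
grasp_force: 59.9
```

>>> apply_moves(
  xyz=[
    [0,0,1],
    [0,0,1],
    [0,0,1],
  ],
  rot=[
    [0,0,0],
    [0,0,0],
    [0,0,0],
  ],
)

```text
time: 9.22
tool_pos: [0.4699, 0.0688, 0.1463]
tcp_rot: [[0.989, 0.145, -0.0], [0.145, -0.989, -0.0], [-0.0, 0.0, -1.0]]
contact_force: [-0.1, 0.8, -1.3]
opening: 0.247
grasp_force: 59.9
```

>>> apply_moves(
  xyz=[
    [0,0,1],
    [0,0,1],
    [0,0,1],
  ],
  rot=[
    [0,0,0],
    [0,0,0],
    [0,0,0],
  ],
)

```text
time: 9.6
tool_pos: [0.4699, 0.0688, 0.1453]
tcp_rot: [[0.989, 0.145, -0.0], [0.145, -0.989, -0.0], [-0.0, 0.0, -1.0]]
contact_force: [0.0, 0.0, -3.0]
opening: 0.248
grasp_force: 59.9
```

>>> apply_moves(
  xyz=[
    [0,0,1],
    [0,0,1],
    [0,0,1],
  ],
  rot=[
    [0,0,0],
    [0,0,0],
    [0,0,0],
  ],
)

```text
time: 9.98
tool_pos: [0.47, 0.0688, 0.1444]
tcp_rot: [[0.989, 0.145, 0.0], [0.145, -0.989, -0.0], [0.0, 0.0, -1.0]]
contact_force: [0.3, -0.6, -0.3]
opening: 0.252
grasp_force: 60.1
```

>>> apply_moves(
  xyz=[
    [0,0,1],
    [0,0,1],
    [0,0,1],
  ],
  rot=[
    [0,0,0],
    [0,0,0],
    [0,0,0],
  ],
)

```text
time: 10.35
tool_pos: [0.4701, 0.0689, 0.1434]
tcp_rot: [[0.989, 0.145, 0.0], [0.145, -0.989, -0.0], [0.0, 0.0, -1.0]]
contact_force: [0.6, -0.4, 2.0]
opening: 0.254
grasp_force: 60.3
```

>>> apply_moves(
  xyz=[
    [0,0,1],
    [0,0,1],
    [0,0,1],
  ],
  rot=[
    [0,0,0],
    [0,0,0],
    [0,0,0],
  ],
)

```text
time: 10.72
tool_pos: [0.4701, 0.0689, 0.1424]
tcp_rot: [[0.99, 0.145, 0.0], [0.145, -0.99, -0.0], [0.0, 0.0, -1.0]]
contact_force: [-0.7, -1.0, 2.7]
opening: 0.252
grasp_force: 60.5
```

Bed contact is at TCP z of about 0.1448, and the spring gives as expected. Next I raise and go behind the upper pair, with tips about 24 mm above the bed.

>>> apply_moves(
  xyz=[
    [0,0,-40],
    [0,0,-62],
    [0,-30,-62],
    [0,-65,-62],
    [0,-98.6,-62],
    [0,-98.6,-62],
    [0,-98.6,-45],
    [0,-98.6,-30],
    [0,-98.6,-26.5],
    [0,-98.6,-26.5],
    [0,-98.6,-26.5],
  ],
  rot=[
    [0,0,0],
    [0,0,0],
    [0,0,0],
    [0,0,0],
    [0,0,0],
    [0,0,0],
    [0,0,0],
    [0,0,0],
    [0,0,0],
    [0,0,0],
    [0,0,0],
  ],
)

```text
time: 12.1
tool_pos: [0.4561, 0.1664, 0.1691]
tcp_rot: [[0.99, 0.144, 0.001], [0.144, -0.99, 0.0], [0.001, 0.0, -1.0]]
contact_force: [-0.1, -0.5, -2.3]
opening: 0.248
grasp_force: 60.0
```

```bash
python3 - <<'E'
from h import *
st()
f=grab_frame("scene");np.savez("s4.npz",**f);cv2.imwrite("pics/s4.png",cv2.resize(f["pixels"][220:330,290:440],None,fx=5,fy=5,interpolation=cv2.INTER_CUBIC))
E
```

```text
t 12.1 tcp [0.4561 0.1664 0.1691] tray [0.0009 0.1189] yaw 8.29 tilt [0.001 0.   ] F [-0.06 -0.54 -2.35] op 0.24810259780063604
```

View pics/s4.png

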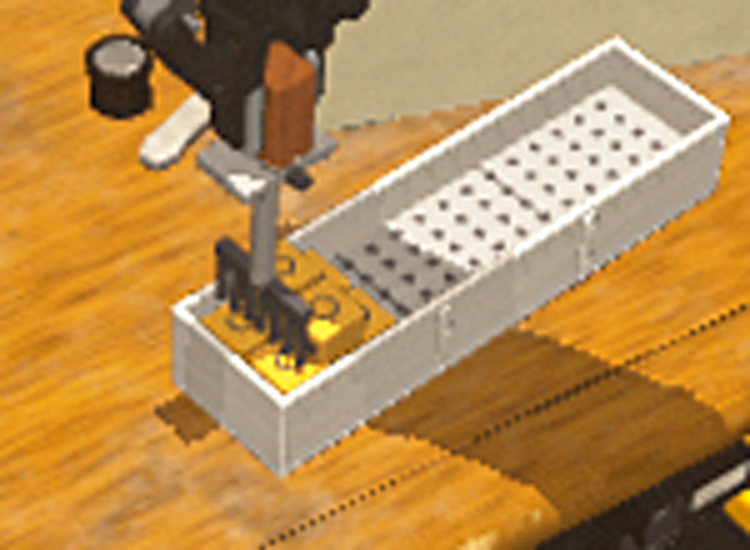

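The scene crop shows the tines, at about (265,310), standing behind the upper pair and just above the back row. Now I pull.

>>> apply_moves(
  xyz=[
    [0,5,0],
    [0,12,0],
    [0,19,0],
    [0,26,0],
    [0,32,0],
    [0,38,0],
    [0,44,0],
    [0,50,0],
    [0,55,0],
    [0,59,0],
    [0,59,0],
  ],
  rot=[
    [0,0,0],
    [0,0,0],
    [0,0,0],
    [0,0,0],
    [0,0,0],
    [0,0,0],
    [0,0,0],
    [0,0,0],
    [0,0,0],
    [0,0,0],
    [0,0,0],
  ],
)

```text
time: 13.52
tool_pos: [0.4643, 0.1077, 0.1687]
tcp_rot: [[0.99, 0.144, -0.0], [0.144, -0.99, -0.0], [-0.0, 0.0, -1.0]]
contact_force: [-0.3, 0.8, -2.1]
opening: 0.25
grasp_force: 60.0
```

```bash
cat >> h.py <<'E'
def brass(f,lo=.03,hi=.09):
    P=cloud(f);hsv=cv2.cvtColor(f["pixels"],cv2.COLOR_BGR2HSV);T=tr(P);X,Y,z=T[...,0],T[...,1],P[...,2]
    m=(abs(X)<.034)&(abs(Y)<.136)&(z>lo)&(z<hi)&(hsv[...,1]>110)&(hsv[...,0]>15)&(hsv[...,0]<38)
    for s,k in(("-x",m&(X<0)),("+x",m&(X>0))):
        print(s,"Y0  n  zmed zmax")
        for y0 in np.arange(-.136,.136,.008):
            j=k&(Y>=y0)&(Y<y0+.008)
            if j.sum()>3: print("  %.3f %d %.4f %.4f"%(y0,j.sum(),np.median(z[j]),z[j].max()))
E
python3 - <<'E'
from h import *
st()
f=grab_frame("scene");np.savez("s5.npz",**f);cv2.imwrite("pics/s5.png",cv2.resize(f["pixels"][220:330,290:440],None,fx=5,fy=5,interpolation=cv2.INTER_CUBIC));brass(f)
E
```

```text
t 13.53 tcp [0.4643 0.1077 0.1687] tray [0.0005 0.0596] yaw 8.27 tilt [-0. -0.] F [-0.26  0.78 -2.1 ] op 0.2495319044743026
-x Y0  n  zmed zmax
  0.032 18 0.0511 0.0540
  0.040 21 0.0511 0.0544
  0.048 49 0.0398 0.0528
  0.056 18 0.0614 0.0778
  0.064 30 0.0441 0.0484
  0.072 36 0.0439 0.0479
  0.080 33 0.0443 0.0470
  0.088 47 0.0407 0.0496
  0.104 35 0.0447 0.0479
  0.112 34 0.0447 0.0488
  0.120 36 0.0448 0.0475
  0.128 25 0.0442 0.0493
+x Y0  n  zmed zmax
  0.048 33 0.0371 0.0564
  0.056 16 0.0607 0.0853
  0.064 25 0.0445 0.0487
  0.072 39 0.0448 0.0482
  0.080 33 0.0440 0.0486
  0.088 35 0.0407 0.0481
  0.104 25 0.0439 0.0470
  0.112 30 0.0443 0.0466
  0.120 32 0.0445 0.0487
  0.128 16 0.0443 0.0482
```

View pics/s5.png

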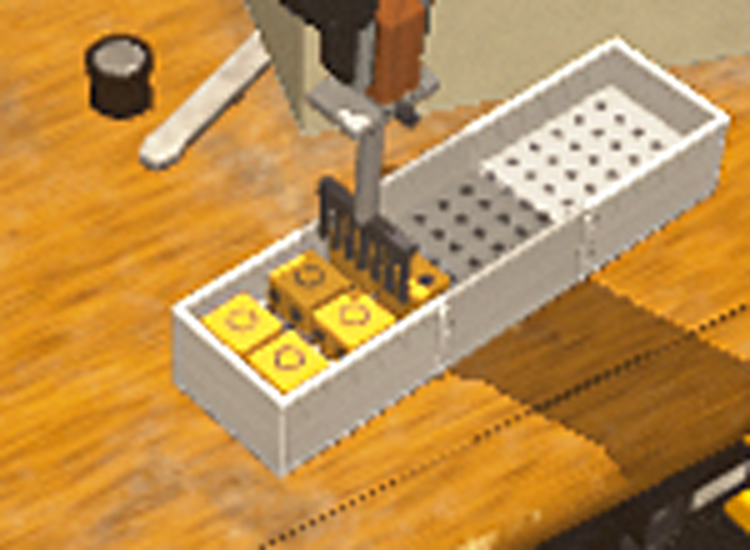

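The crop shows the upper pair pulled off and standing on the bed just ahead of the tines, at (430,275). The four lower blanks have not moved. I lower into the gap behind the pair in stages.

>>> apply_moves(
  xyz=[
    [0,1.5,0],
    [0,1.5,2],
    [0,1.5,4],
    [0,1.5,6],
    [0,1.5,6],
  ],
  rot=[
    [0,0,0],
    [0,0,0],
    [0,0,0],
    [0,0,0],
    [0,0,0],
  ],
)

```text
time: 14.2
tool_pos: [0.4642, 0.1066, 0.1625]
tcp_rot: [[0.989, 0.145, -0.001], [0.145, -0.989, 0.0], [-0.001, -0.0, -1.0]]
contact_force: [0.0, -0.1, -1.1]
opening: 0.25
grasp_force: 60.0
```

>>> apply_moves(
  xyz=[
    [0,0,3],
    [0,0,6],
    [0,0,9],
    [0,0,12],
    [0,0,15],
    [0,0,15],
  ],
  rot=[
    [0,0,0],
    [0,0,0],
    [0,0,0],
    [0,0,0],
    [0,0,0],
    [0,0,0],
  ],
)

```text
time: 14.95
tool_pos: [0.4642, 0.1065, 0.1475]
tcp_rot: [[0.989, 0.145, -0.001], [0.145, -0.989, -0.0], [-0.001, -0.0, -1.0]]
contact_force: [0.5, 0.2, -3.0]
opening: 0.25
grasp_force: 60.0
```

>>> apply_moves(
  xyz=[
    [0,0,2.5],
    [0,0,4.2],
    [0,5,4.2],
    [0,12,4.2],
    [0,20,4.2],
    [0,28,4.2],
    [0,36,4.2],
    [0,42,4.2],
    [0,42,4.2],
  ],
  rot=[
    [0,0,0],
    [0,0,0],
    [0,0,0],
    [0,0,0],
    [0,0,0],
    [0,0,0],
    [0,0,0],
    [0,0,0],
    [0,0,0],
  ],
)

```text
time: 16.08
tool_pos: [0.4707, 0.0638, 0.1436]
tcp_rot: [[0.99, 0.143, 0.0], [0.143, -0.99, -0.001], [-0.0, 0.001, -1.0]]
contact_force: [0.3, -0.5, 1.5]
opening: 0.247
grasp_force: 60.5
```

```bash
python3 - <<'E'
from h import *
st()
f=grab_frame("scene");brass(f)
E
```

```text
t 16.07 tcp [0.4707 0.0638 0.1436] tray [0.0005 0.0153] yaw 8.24 tilt [ 0.    -0.001] F [ 0.26 -0.51  1.53] op 0.24731660693012533
-x Y0  n  zmed zmax
  -0.008 32 0.0490 0.0539
  0.000 17 0.0494 0.0532
  0.008 20 0.0413 0.0534
  0.064 31 0.0420 0.0450
  0.072 36 0.0424 0.0484
  0.080 29 0.0431 0.0468
  0.088 41 0.0411 0.0469
  0.104 33 0.0429 0.0480
  0.112 36 0.0430 0.0459
  0.120 39 0.0423 0.0450
  0.128 17 0.0421 0.0494
+x Y0  n  zmed zmax
  -0.008 9 0.0492 0.0528
  0.000 4 0.0491 0.0526
  0.008 7 0.0362 0.0385
  0.016 5 0.0508 0.0783
  0.064 25 0.0429 0.0450
  0.072 32 0.0429 0.0474
  0.080 32 0.0432 0.0461
  0.088 36 0.0383 0.0454
  0.104 31 0.0431 0.0479
  0.112 25 0.0434 0.0454
  0.120 29 0.0432 0.0481
  0.128 14 0.0438 0.0505
```

>>> apply_moves(
  xyz=[
    [0,5,0],
    [0,13,0],
    [0,21,0],
    [0,29,0],
    [0,37,0],
    [0,45,0],
    [0,53,0],
    [0,61,0],
    [0,69,0],
    [0,76,0],
    [0,80,0],
    [0,80,0],
  ],
  rot=[
    [0,0,0],
    [0,0,0],
    [0,0,0],
    [0,0,0],
    [0,0,0],
    [0,0,0],
    [0,0,0],
    [0,0,0],
    [0,0,0],
    [0,0,0],
    [0,0,0],
    [0,0,0],
  ],
)

```text
time: 17.62
tool_pos: [0.4821, -0.0149, 0.1436]
tcp_rot: [[0.99, 0.144, 0.0], [0.144, -0.99, -0.001], [-0.0, 0.001, -1.0]]
contact_force: [0.4, 0.5, 0.8]
opening: 0.251
grasp_force: 60.5
```

```bash
python3 - <<'E'
from h import *
st()
f=grab_frame("scene");brass(f)
E
```

```text
t 17.62 tcp [ 0.4821 -0.0149  0.1436] tray [ 0.0004 -0.0643] yaw 8.28 tilt [ 0.    -0.001] F [0.4  0.51 0.75] op 0.25131382868687874
-x Y0  n  zmed zmax
  -0.088 21 0.0490 0.0520
  -0.080 20 0.0495 0.0527
  -0.072 25 0.0429 0.0620
  -0.064 4 0.0420 0.0544
  0.064 25 0.0431 0.0451
  0.072 37 0.0434 0.0483
  0.080 31 0.0429 0.0464
  0.088 40 0.0412 0.0471
  0.104 35 0.0428 0.0459
  0.112 32 0.0426 0.0471
  0.120 40 0.0432 0.0466
  0.128 22 0.0447 0.0480
+x Y0  n  zmed zmax
  -0.088 10 0.0492 0.0510
  -0.072 13 0.0348 0.0449
  0.064 25 0.0429 0.0449
  0.072 31 0.0437 0.0479
  0.080 35 0.0436 0.0469
  0.088 30 0.0396 0.0466
  0.104 28 0.0423 0.0475
  0.112 25 0.0425 0.0462
  0.120 32 0.0430 0.0472
  0.128 12 0.0426 0.0457
```

>>> apply_moves(
  xyz=[
    [0,-4,0],
    [0,-4,-25],
    [0,-4,-62],
    [0,-4,-62],
  ],
  rot=[
    [0,0,0],
    [0,0,0],
    [0,0,0],
    [0,0,0],
  ],
)

```text
time: 18.18
tool_pos: [0.4829, -0.0101, 0.2075]
tcp_rot: [[0.989, 0.145, 0.004], [0.145, -0.989, -0.002], [0.004, 0.002, -1.0]]
contact_force: [0.5, 0.7, -2.2]
opening: 0.247
grasp_force: 60.2
```

```bash
python3 - <<'E'
from h import *
st()
for n in("wrist","scene","top"):
    f=grab_frame(n);hsv=cv2.cvtColor(f["pixels"],cv2.COLOR_BGR2HSV);P=cloud(f);T=tr(P);z=P[...,2];X,Y=T[...,0],T[...,1]
    m=(abs(X)<.034)&(Y>.05)&(Y<.14)&(z>.039)&(z<.05)&(hsv[...,1]>110)
    m=m.astype(np.uint8);k,l,s,_=cv2.connectedComponentsWithStats(m)
    v,u=np.nonzero(m);q=tr(ray(f,np.c_[u,v],.044))
    for nm,j in(("front",q[:,1]<.0973),("back",q[:,1]>=.0973)):
        for sd,i in(("-x",q[:,0]<0),("+x",q[:,0]>0)):
            w=q[j&i]
            if len(w)>8: print(n,nm,sd,len(w),"X",np.percentile(w[:,0],[2,98]).round(4),"Y",np.percentile(w[:,1],[0,3,97,100]).round(4))
E
```

```text
t 18.18 tcp [ 0.4829 -0.0101  0.2075] tray [ 0.0018 -0.0596] yaw 8.32 tilt [ 0.004 -0.002] F [ 0.46  0.71 -2.2 ] op 0.2471294770781936
wrist front -x 740 X [-0.027  -0.0008] Y [0.0622 0.0633 0.0897 0.0908]
wrist front +x 795 X [0.003  0.0288] Y [0.0615 0.0627 0.0891 0.0902]
wrist back -x 759 X [-0.028  -0.0018] Y [0.1004 0.1018 0.1289 0.13  ]
wrist back +x 820 X [0.0012 0.0279] Y [0.101  0.1024 0.1296 0.1306]
scene front -x 137 X [-0.0311 -0.0006] Y [0.0652 0.0664 0.0928 0.0945]
scene front +x 109 X [0.0008 0.0252] Y [0.0642 0.0654 0.0921 0.0942]
scene back -x 134 X [-0.0309 -0.0005] Y [0.1041 0.1051 0.131  0.1316]
scene back +x 105 X [0.0008 0.0247] Y [0.1046 0.1059 0.1314 0.1393]
top front -x 93 X [-0.0265 -0.0017] Y [0.067  0.0677 0.0907 0.0919]
top front +x 97 X [0.0035 0.0285] Y [0.0657 0.0668 0.0909 0.0917]
top back -x 93 X [-0.0276 -0.0027] Y [0.1057 0.1066 0.1295 0.1305]
top back +x 92 X [0.0021 0.0269] Y [0.1064 0.1072 0.1306 0.1314]
```

>>> apply_moves(
  xyz=[
    [0,-30,0],
    [0,-65,0],
    [0,-100,0],
    [0,-135,0],
    [0,-158,0],
    [0,-158,15],
    [0,-158,30],
    [0,-158,35],
    [0,-158,35],
    [0,-158,35],
  ],
  rot=[
    [0,0,0],
    [0,0,0],
    [0,0,0],
    [0,0,0],
    [0,0,0],
    [0,0,0],
    [0,0,0],
    [0,0,0],
    [0,0,0],
    [0,0,0],
  ],
)

```text
time: 19.58
tool_pos: [0.459, 0.1458, 0.1709]
tcp_rot: [[0.99, 0.144, 0.001], [0.144, -0.99, 0.0], [0.001, 0.0, -1.0]]
contact_force: [-0.2, -0.5, -2.4]
opening: 0.248
grasp_force: 60.0
```

```bash
python3 - <<'E'
from h import *
s=st();tc=tr(s["tool_pos"])
for n in("scene","wrist"):
    f=grab_frame(n);hsv=cv2.cvtColor(f["pixels"],cv2.COLOR_BGR2HSV);P=cloud(f);T=tr(P);z=P[...,2];X,Y=T[...,0],T[...,1]
    for lo,hi in((.052,.065),(.065,.076),(.077,.087),(.09,.11)):
        m=(abs(X-tc[0])<.034)&(abs(Y-tc[1])<.012)&(z>lo)&(z<hi)
        if m.sum()>5: print(n,"tines/head",lo,m.sum(),"X",np.percentile(X[m],[1,50,99]).round(4),"Y",np.percentile(Y[m],[2,50,98]).round(4))
    m=(abs(X)<.034)&(Y>.05)&(Y<.14)&(z>.039)&(z<.05)&(hsv[...,1]>110)
    for nm,j in(("front",Y<.098),("back",Y>=.098)):
        w=m&j
        if w.sum(): print(n,nm,w.sum(),np.percentile(Y[w],[1,3,50,97,99]).round(4))
    if n=="scene":cv2.imwrite("pics/s6.png",cv2.resize(f["pixels"][220:330,290:440],None,fx=5,fy=5,interpolation=cv2.INTER_CUBIC))
E
```

```text
t 19.57 tcp [0.459  0.1458 0.1709] tray [0.0009 0.0981] yaw 8.27 tilt [0.001 0.   ] F [-0.22 -0.54 -2.37] op 0.24849382673864778
scene tines/head 0.052 70 X [-0.03   -0.0028  0.0286] Y [0.0943 0.0981 0.1012]
scene tines/head 0.065 48 X [-0.0313 -0.0039  0.0238] Y [0.0952 0.0988 0.1012]
scene tines/head 0.077 70 X [-0.03   -0.0041  0.027 ] Y [0.0937 0.0997 0.1023]
scene tines/head 0.09 36 X [-0.0077 -0.0053  0.0069] Y [0.0947 0.0998 0.104 ]
scene front 98 [0.0649 0.066  0.0786 0.0918 0.0961]
scene back 239 [0.1043 0.1049 0.1194 0.131  0.1346]
wrist tines/head 0.052 18 X [0.0273 0.0291 0.0297] Y [0.0947 0.0971 0.0995]
wrist tines/head 0.065 19 X [0.0277 0.0292 0.0297] Y [0.0951 0.0972 0.0994]
wrist tines/head 0.077 96 X [0.0048 0.0225 0.0297] Y [0.0935 0.0986 0.1008]
wrist tines/head 0.09 141 X [0.0019 0.0063 0.0072] Y [0.0923 0.0972 0.1026]
wrist front 1743 [0.0644 0.0651 0.0775 0.0902 0.0904]
wrist back 1699 [0.1039 0.1047 0.1171 0.1295 0.1301]
```

View pics/s6.png

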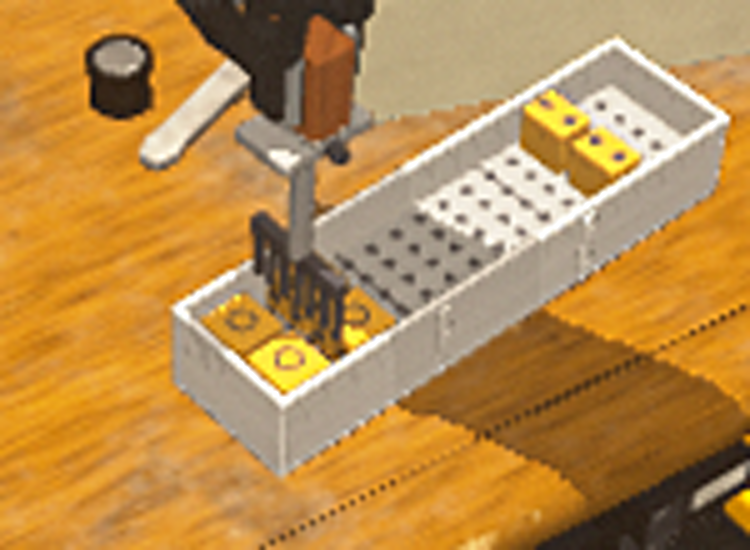

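The crop shows the standing pair in the far third at (580,145), and the tines above the gap between the two rows at (300,300). They measure as centred in the gap within 1 mm, so I lower them.

>>> apply_moves(
  xyz=[
    [0,0,4],
    [0,0,8],
    [0,0,11],
    [0,0,11],
  ],
  rot=[
    [0,0,0],
    [0,0,0],
    [0,0,0],
    [0,0,0],
  ],
)

```text
time: 20.18
tool_pos: [0.4584, 0.1461, 0.1592]
tcp_rot: [[0.989, 0.145, -0.001], [0.145, -0.989, -0.0], [-0.001, -0.0, -1.0]]
contact_force: [-0.1, 0.2, -2.4]
opening: 0.249
grasp_force: 60.0
```

>>> apply_moves(
  xyz=[
    [0,0,5],
    [0,0,10],
    [0,0,14],
    [0,0,16.5],
    [0,0,16.5],
    [0,3,16.5],
    [0,8,16.5],
    [0,15,16.5],
    [0,22,16.5],
    [0,30,16.5],
    [0,30,16.5],
  ],
  rot=[
    [0,0,0],
    [0,0,0],
    [0,0,0],
    [0,0,0],
    [0,0,0],
    [0,0,0],
    [0,0,0],
    [0,0,0],
    [0,0,0],
    [0,0,0],
    [0,0,0],
  ],
)

```text
time: 21.55
tool_pos: [0.4633, 0.1147, 0.1431]
tcp_rot: [[0.99, 0.143, 0.0], [0.143, -0.99, -0.002], [-0.0, 0.002, -1.0]]
contact_force: [0.7, -0.6, 2.1]
opening: 0.249
grasp_force: 60.6
```

```bash
python3 - <<'E'
from h import *
st()
f=grab_frame("scene");brass(f)
E
```

```text
t 21.55 tcp [0.4633 0.1147 0.1431] tray [0.0006 0.0667] yaw 8.22 tilt [ 0.    -0.002] F [ 0.74 -0.64  2.15] op 0.2492918137472427
-x Y0  n  zmed zmax
  -0.088 25 0.0493 0.0535
  -0.080 33 0.0489 0.0535
  -0.072 67 0.0435 0.0521
  0.032 14 0.0421 0.0445
  0.040 31 0.0425 0.0458
  0.048 22 0.0431 0.0476
  0.056 15 0.0434 0.0604
  0.104 32 0.0425 0.0448
  0.112 39 0.0427 0.0468
  0.120 36 0.0418 0.0459
  0.128 19 0.0429 0.0496
+x Y0  n  zmed zmax
  -0.088 18 0.0494 0.0532
  -0.080 22 0.0495 0.0524
  -0.072 65 0.0418 0.0523
  0.032 7 0.0416 0.0435
  0.040 13 0.0431 0.0474
  0.048 6 0.0433 0.0449
  0.064 5 0.0396 0.0420
  0.104 25 0.0435 0.0454
  0.112 30 0.0423 0.0458
  0.120 29 0.0428 0.0467
  0.128 12 0.0434 0.0460
```

>>> apply_moves(
  xyz=[
    [0,5,0],
    [0,12,0],
    [0,20,0],
    [0,28,0],
    [0,36,0],
    [0,44,0],
    [0,49,0],
    [0,51,0],
    [0,51,0],
    [0,51,0],
    [0,51,0],
  ],
  rot=[
    [0,0,0],
    [0,0,0],
    [0,0,0],
    [0,0,0],
    [0,0,0],
    [0,0,0],
    [0,0,0],
    [0,0,0],
    [0,0,0],
    [0,0,0],
    [0,0,0],
  ],
)

```text
time: 22.98
tool_pos: [0.4704, 0.0655, 0.1431]
tcp_rot: [[0.989, 0.145, 0.0], [0.145, -0.989, -0.001], [-0.0, 0.001, -1.0]]
contact_force: [0.8, -0.1, 1.4]
opening: 0.249
grasp_force: 60.6
```

```bash
python3 - <<'E'
from h import *
st()
f=grab_frame("scene");brass(f)
E
```

```text
t 22.98 tcp [0.4704 0.0655 0.1431] tray [0.0004 0.017 ] yaw 8.32 tilt [ 0.    -0.001] F [ 0.82 -0.11  1.43] op 0.24928935208361366
-x Y0  n  zmed zmax
  -0.088 21 0.0489 0.0527
  -0.080 33 0.0491 0.0527
  -0.072 73 0.0440 0.0527
  -0.016 16 0.0420 0.0458
  -0.008 34 0.0429 0.0483
  0.000 14 0.0434 0.0482
  0.008 15 0.0440 0.0726
  0.104 32 0.0425 0.0453
  0.112 33 0.0422 0.0461
  0.120 38 0.0418 0.0459
  0.128 17 0.0422 0.0490
+x Y0  n  zmed zmax
  -0.088 21 0.0500 0.0538
  -0.080 22 0.0497 0.0532
  -0.072 60 0.0418 0.0538
  -0.016 10 0.0418 0.0461
  -0.008 11 0.0429 0.0452
  0.008 7 0.0357 0.0573
  0.104 28 0.0426 0.0480
  0.112 31 0.0422 0.0477
  0.120 33 0.0417 0.0466
  0.128 10 0.0434 0.0450
```

All six are in place: centres at about y = −78, 0 and +117 mm in a single layer, with the tines bearing at about 3.6 N. I lift off and return to the stand.

>>> apply_moves(
  xyz=[
    [0,-4,0],
    [0,-4,-25],
    [0,-4,-75],
    [0,-4,-125],
    [5,-20,-143],
    [20,-65,-143],
    [36,-115,-143],
    [51,-165,-143],
    [67,-215,-143],
    [80,-258,-143],
    [87.2,-280.5,-143],
    [87.2,-280.5,-143],
    [87.2,-280.5,-143],
    [87.2,-280.5,-143],
  ],
  rot=[
    [0,0,0],
    [0,0,0],
    [0,0,0],
    [0,0,0],
    [0,0,0],
    [0,0,3],
    [0,0,6],
    [0,0,9],
    [0,0,12],
    [0,0,15],
    [0,0,16],
    [0,0,16],
    [0,0,16],
    [0,0,16],
  ],
)

```text
time: 24.78
tool_pos: [0.5167, 0.3545, 0.2859]
tcp_rot: [[0.991, -0.136, 0.0], [-0.136, -0.991, -0.001], [0.0, 0.001, -1.0]]
contact_force: [0.1, 0.4, -2.7]
opening: 0.248
grasp_force: 60.3
```

```bash
python3 - <<'E'
from h import *
s=st();p=s["tool_pos"];R=s["tcp_rot"];d=np.array([.516,.3558,.1425])-p;print("tool delta mm",(R.T@d*1000).round(1))
f=grab_frame("scene");P=cloud(f);x,y,z=P[...,0],P[...,1],P[...,2]
m=(abs(x-p[0]+.004)<.04)&(abs(y-p[1])<.012)&(z>.145)&(z<.212);q=P[m];print("head",m.sum(),cv2.minAreaRect(q[:,:2].astype(np.float32)),q[:,2].min())
m=(y>.27)&(y<.45)&(x>.42)&(x<.65)&(z>.118)&(z<.131);print("prongs",cv2.minAreaRect(P[m][:,:2].astype(np.float32)))
E
```

```text
t 24.77 tcp [0.5167 0.3545 0.2859] tray [0.0881 0.2963] yaw -7.81 tilt [ 0.    -0.001] F [ 0.12  0.35 -2.66] op 0.24801789614351968
tool delta mm [ -0.9  -1.4 143.4]
head 156 ((0.5130343437194824, 0.35384827852249146), (0.010240266099572182, 0.056954845786094666), 77.76398468017578) 0.16565320134512318
prongs ((0.5251557230949402, 0.3543199598789215), (0.052859485149383545, 0.1019655168056488), 82.9458236694336)
```

>>> apply_moves(
  xyz=[
    [-0.9,-1.4,0],
    [-0.9,-1.4,30],
    [-0.9,-1.4,70],
    [-0.9,-1.4,105],
    [-0.9,-1.4,128],
    [-0.9,-1.4,138],
    [-0.9,-1.4,141],
    [-0.9,-1.4,142.5],
    [-0.9,-1.4,142.5],
    [-0.9,-1.4,142.5],
  ],
  rot=[
    [0,0,0],
    [0,0,0],
    [0,0,0],
    [0,0,0],
    [0,0,0],
    [0,0,0],
    [0,0,0],
    [0,0,0],
    [0,0,0],
    [0,0,0],
  ],
)

```text
time: 26.08
tool_pos: [0.5156, 0.3579, 0.1442]
tcp_rot: [[0.991, -0.134, 0.001], [-0.134, -0.991, 0.0], [0.001, -0.001, -1.0]]
contact_force: [0.9, 0.8, -2.4]
opening: 0.247
grasp_force: 60.2
```

>>> apply_moves(
  xyz=[
    [0,1,1],
    [0,1.5,1.5],
    [0,1.5,1.5],
    [0,1.5,1.5],
  ],
  rot=[
    [0,0,0],
    [0,0,0],
    [0,0,0],
    [0,0,0],
  ],
)

```text
time: 26.58
tool_pos: [0.5153, 0.3564, 0.1425]
tcp_rot: [[0.991, -0.134, 0.001], [-0.134, -0.991, 0.0], [0.0, -0.0, -1.0]]
contact_force: [-0.2, 0.9, 1.3]
opening: 0.253
grasp_force: 60.5
```

Force rose by about 4 N, so the collar is seated on the prongs. I release and withdraw straight up.

>>> apply_moves(
  xyz=[
    [0,0,0],
    [0,0,0],
    [0,0,0],
    [0,0,0],
    [0,0,0],
    [0,0,0],
    [0,0,0],
  ],
  rot=[
    [0,0,0],
    [0,0,0],
    [0,0,0],
    [0,0,0],
    [0,0,0],
    [0,0,0],
    [0,0,0],
  ],
  grip=0,
)

```text
time: 27.45
tool_pos: [0.5152, 0.3561, 0.142]
tcp_rot: [[0.991, -0.134, -0.0], [-0.134, -0.991, -0.0], [-0.0, 0.0, -1.0]]
contact_force: [0.8, 0.2, -0.4]
opening: 1.0
grasp_force: 0.0
```

>>> apply_moves(
  xyz=[
    [0,0,-10],
    [0,0,-40],
    [0,0,-80],
    [0,0,-130],
    [0,0,-160],
    [0,0,-160],
    [0,0,-160],
  ],
  rot=[
    [0,0,0],
    [0,0,0],
    [0,0,0],
    [0,0,0],
    [0,0,0],
    [0,0,0],
    [0,0,0],
  ],
)

```text
time: 28.32
tool_pos: [0.515, 0.356, 0.3017]
tcp_rot: [[0.991, -0.134, -0.0], [-0.134, -0.991, -0.001], [-0.0, 0.001, -1.0]]
contact_force: [-0.7, 0.0, -0.4]
opening: 1.001
grasp_force: 0.0
```

```bash
python3 - <<'E'
from h import *
st()
f=grab_frame("scene");P=cloud(f);x,y,z=P[...,0],P[...,1],P[...,2];brass(f)
for a,b in((.118,.131),(.174,.195)):
    m=(y>.27)&(y<.45)&(x>.42)&(x<.65)&(z>a)&(z<b);print(cv2.minAreaRect(P[m][:,:2].astype(np.float32)),np.percentile(z[m],[50,98]))
cv2.imwrite("pics/end.png",cv2.resize(f["pixels"][200:350,200:450],None,fx=3.1,fy=3.1,interpolation=cv2.INTER_CUBIC))
E
```

```text
t 28.32 tcp [0.515  0.356  0.3017] tray [0.0867 0.2979] yaw -7.69 tilt [-0.    -0.001] F [-0.65  0.01 -0.43] op 1.0013759156774467
-x Y0  n  zmed zmax
  -0.088 25 0.0503 0.0545
  -0.080 36 0.0501 0.0549
  -0.072 76 0.0455 0.0556
  -0.016 15 0.0444 0.0475
  -0.008 37 0.0447 0.0494
  0.000 36 0.0440 0.0493
  0.008 54 0.0411 0.0482
  0.104 31 0.0439 0.0486
  0.112 39 0.0442 0.0481
  0.120 34 0.0449 0.0480
  0.128 24 0.0439 0.0496
+x Y0  n  zmed zmax
  -0.088 20 0.0508 0.0540
  -0.080 16 0.0515 0.0545
  -0.072 70 0.0425 0.0565
  -0.016 16 0.0437 0.0468
  -0.008 27 0.0438 0.0482
  0.000 28 0.0446 0.0492
  0.008 52 0.0422 0.0484
  0.104 25 0.0444 0.0474
  0.112 32 0.0444 0.0464
  0.120 32 0.0451 0.0476
  0.128 19 0.0447 0.0510
((0.5250446200370789, 0.35463017225265503), (0.05263359099626541, 0.10112769901752472), 83.08039855957031) [0.12536897 0.13069388]
((0.5126540064811707, 0.35639283061027527), (0.021451301872730255, 0.037364184856414795), 81.62247467041016) [0.1826633  0.18642372]
```

View pics/end.png

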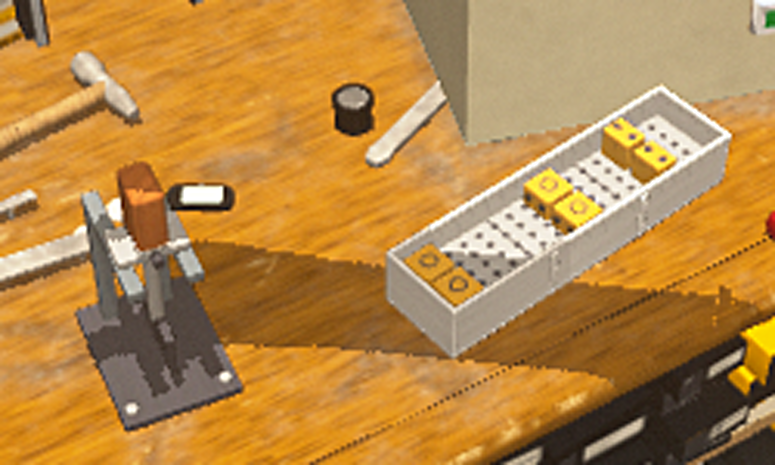

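The final crop shows two blanks in each third, at (445,272), (562,198) and (640,145), and the rake hanging upright in the stand at (145,215).

```bash
python3 -c "
from cell import ticket
print(ticket.sign_off())"
```

```text
the job is handed in; nothing more can be done
None
```

I raked the six blanks out two to each third in a single layer, hung the rake back in its stand and handed the job in at about 28 s; the hand-in returned no verdict.

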